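Make up the parakeet saucer and the sparrow saucer

TASK

Make up the two feeding saucers: the blue-rimmed one is for the parakeets and gets the corn-cob round, the round dark sunflower cake and the pink mineral block; the plain terracotta one is for the sparrows and gets the square pale millet cake and the white cuttlebone. Set each piece down gently, not dropped, so that it sits flat on the saucer's own floor the same way up as it is now, none on top of another or propped on the rim, and take your hand away. Leave the saucers, the blue mug, the scoop and the funnel standing where they are.

Things in the scene. Friction and masses are not known exactly. Their poses are not given: they have to be found in the camera images.
- blue_saucer: Parakeets' saucer: round terracotta feeding saucer with a blue-glazed band round its rim, on the ledge; 220 mm across the rim, 34 mm high, about 0.9 kg, loose. Wall 7 mm, flaring: the flat inner floor is 8 mm above the underside and has a radius of 90 mm, the inside of the rim a radius of 103 mm. Origin: centre of its underside; z up.
- plain_saucer: Sparrows' saucer: the same terracotta saucer, all plain orange-brown, no blue; 220 mm across the rim, 34 mm high, about 0.9 kg, loose. Wall 7 mm, flaring: the flat inner floor is 8 mm above the underside and has a radius of 90 mm, the inside of the rim a radius of 103 mm. Origin: centre of its underside; z up.
- corn_round: Cut round of yellow corn cob standing on its cut end: upright cylinder 45 mm in diameter, 50 mm high, 90 g. Origin: centre of its underside; z up along its axis.
- sunflower_cake: Round, very dark brown pressed sunflower-seed cake: disc 52 mm in diameter, 24 mm high, 70 g. Origin: centre of its underside; z up.
- mineral_block: Pink mineral block for beaks: rounded brick 32 mm along its x, 50 mm along its y, 24 mm high, 60 g. Origin: centre of its underside; z up.
- millet_cake: Square, pale golden pressed millet cake: 52 x 52 mm (sides along its x and y), 24 mm high, 70 g. Origin: centre of its underside; z up.
- cuttlebone: White cuttlebone: flat, straight sides and round ends, 104 mm long (its x), 38 mm wide (its y), 14 mm thick with a slight crown to 16 mm, 35 g. Origin: centre of its underside; z up.
- funnel: Bystander, leave alone: small aluminium funnel standing mouth down among the stock, 80 mm across at the bottom, narrowing to a spout 100 mm up. Origin: centre of its underside; z up.
- mug: Bystander, leave alone: blue ceramic mug, 80 mm across, 90 mm high, at the back of the ledge. Origin: centre of its underside; handle at its +y.
- scoop: Bystander, leave alone: stainless steel seed scoop lying at the back of the ledge, trough 105 mm long, 65 mm wide and 35 mm high, handle to its -x, 215 mm overall. Origin: underside of the trough's middle; x towards its mouth.
There are look-alikes about, which are no part of the job. Of the things that look like the corn_round, the largest one is meant.

How it is judged (in metres and radians):
At the end, for the whole second after the job is handed in: Each piece in its own saucer: centre within 80 mm of the saucer's, underside within 4 mm of the saucer's floor, same side up within 0.12 rad, at rest. Saucers, mug, scoop and funnel upright and at rest within 30 mm of their starting places (horizontal distance between each of corn_round, sunflower_cake, mineral_block and blue_saucer below 0.08 m and z of corn_round in the frame of blue_saucer between 0.004 and 0.012 m and angle between each of corn_round, sunflower_cake, mineral_block, millet_cake, cuttlebone's own z axis and vertical below 0.12 rad and linear speed of each of corn_round, sunflower_cake, mineral_block, millet_cake, cuttlebone, blue_saucer, plain_saucer, mug, scoop, funnel below 0.01 m/s and angular speed of each of corn_round, sunflower_cake, mineral_block, millet_cake, cuttlebone below 0.1 rad/s and z of sunflower_cake in the frame of blue_saucer between 0.004 and 0.012 m and z of mineral_block in the frame of blue_saucer between 0.004 and 0.012 m and horizontal distance between each of millet_cake, cuttlebone and plain_saucer below 0.08 m and z of millet_cake in the frame of plain_saucer between 0.004 and 0.012 m and z of cuttlebone in the frame of plain_saucer between 0.004 and 0.012 m and distance of each of blue_saucer, plain_saucer, mug, scoop, funnel from where it was at the start of the episode below 0.03 m and angle between each of blue_saucer, plain_saucer, mug, scoop, funnel's own z axis and vertical below 0.1 rad); the robot touches nothing.
It fails at once if a piece is dropped (falls free of the gripper faster than 0.7 m/s, about 25 mm of fall) ((linear speed of corn_round above 0.7 m/s and contact force between corn_round and the fingers below 0.01 N) or (linear speed of sunflower_cake above 0.7 m/s and contact force between sunflower_cake and the fingers below 0.01 N) or (linear speed of mineral_block above 0.7 m/s and contact force between mineral_block and the fingers below 0.01 N) or (linear speed of millet_cake above 0.7 m/s and contact force between millet_cake and the fingers below 0.01 N) or (linear speed of cuttlebone above 0.7 m/s and contact force between cuttlebone and the fingers below 0.01 N)).
It fails at once if a saucer is pushed more than 30 mm from its place or tipped ((distance of blue_saucer from where it was at the start of the episode above 0.03 m or angle between blue_saucer's own z axis and vertical above 0.35 rad) or (distance of plain_saucer from where it was at the start of the episode above 0.03 m or angle between plain_saucer's own z axis and vertical above 0.35 rad)).
It fails at once if the mug, the scoop or the funnel is pushed more than 30 mm from its place or tipped over ((distance of mug from where it was at the start of the episode above 0.03 m or angle between mug's own z axis and vertical above 0.35 rad) or (distance of scoop from where it was at the start of the episode above 0.03 m or angle between scoop's own z axis and vertical above 0.35 rad) or (distance of funnel from where it was at the start of the episode above 0.03 m or angle between funnel's own z axis and vertical above 0.35 rad)).
It also fails if it takes over 128 s, if anything falls off the work surface, if the arm or the gripper's body presses on something with over 40 N, if the wrist force passes 120 N, or if a joint passes its speed limit or range.

ROBOT

A 6-joint arm with a two-finger parallel gripper is mounted at the origin on the work surface. World frame = base frame: x ahead of the robot, y to its left, z up, the work surface at z = 0. Lengths are in mm, angles in rad, forces in N, time in s.
With the tool pointing down it reaches from about 350 to 875 mm from the base axis. Payload 4.2 kg.
Tool frame: the origin (TCP) lies at the very end of the fingers, on their centre line; the grasp point (between the pads) lies 19 mm behind it; z points along the fingers, y is the direction in which the jaws open and shut (so a half turn about z gives the same grasp; the last joint's range is limited). The gripper opens to 87 mm and grips with 3 to 60 N. Pads are 19 mm wide; open, the fingers measure 117 mm over their backs; the gripper's body (75 mm by 190 mm) begins 51 mm behind the grasp point.
Start: joints at [1.435, 0.385, 0.008, 0, -1.194, -0.259], TCP at [240.356, 576.912, 222.55] pointing down, gripper open.
Joint ranges: [-3.14, 3.14], [-1.21, 2.06], [-1.07, 1.41], [-3.16, 2.05], [-2.99, -0.16], [-3.1, 3.1]. Speed limits (rad/s): [2.79, 2.79, 3.14, 3.14, 3.14, 3.14].

INTERFACE

Orientations are given as a unit quaternion [w, x, y, z].
In Python, from plant import get_obs, imaging, job_done gives the robot as it stands.
- The arm moves only by the shell command python3 -m crank 'ROWS' [FORCE]. ROWS is a JSON object of lists of equal length, an entry for each row: "fingers": the finger opening in m, from 0 to 0.087; "linear": the shift along the world's x, y, z in m, a list of three; "yaw": the turn about the world's z in rad. A call has 1 to 8 rows; each row is the pose to reach, as a shift and turn from the pose measured when the call began; what a row does not reach only later rows make up. A row lasts 1/8 s, in which the tool goes at most 62.5 mm and 10.7 degrees, less where a joint would pass 70% of its speed; a pose out of reach is approached as far as the arm can. A call with a gripper value outside its range is refused whole. The fingers move at their own pace and stop on an object; FORCE is the grip in N (left out, the last holds). Time passes only in rows, so rows that repeat a pose let the fingers close. It gives the time, the measured TCP pose, the force and the opening at its end, in the units of the state.
- get_obs(): the state, without advancing time (a new reading comes with each control period).
- imaging.camera(name): name is "scene" or "top" or "wrist"; returns a dict with "image" (480x640x3 uint8, red, green, blue), "camera_matrix" (3x3 intrinsics, pixels), "world_from_camera" (4x4, takes a point from camera to world coordinates); the wrist camera has in their place "hand_eye" (4x4, takes a point from camera to tool coordinates, whose origin is the TCP and whose axes are the flange's). Camera axes: x right, y down, z forward; pixel columns grow to the right and rows downward; lengths in mm; the calibration is good to about 2 mm. A picture is of the moment at which its call begins: read the wrist's pose just before it. There is no depth.
- job_done(): hands the job in, once; it reports no verdict.
The state is a dict: "t": time; "qpos": joint angles; "joint_velocities": joint speeds; "tau": joint torques, N m; "tcp_pos": TCP position; "eef_rot": TCP orientation; "force": force on the tool from outside, world axes, zero at the start; "moment": the same for the moment, N m; "opening": finger opening in mm.
Only numpy, scipy, OpenCV 4.12 (cv2) and the standard library are available. Lean on these libraries where they do the work, as an engineer would, in place of code of your own. Each camera call takes 0.05 s, during which the arm holds its last target. There are 200 camera calls.

## Working session

There is one attempt and no reset: what is moved stays moved. The work goes in short steps, Python scripts to look and compute and a shell command to move; the robot and the scene stay as the last step left them, time stands still between calls to the robot, and variables do not carry over. Pictures are saved under pics/ and viewed, about 12 in all and at most 16, crops included, and the job is handed in when it is done.

```bash
mkdir -p pics; ls
python3 - <<'E'
from plant import get_obs, imaging
import cv2
o=get_obs();print(o)
for n in("top","scene"):
    c=imaging.camera(n);cv2.imwrite(f"pics/{n}0.png",c["image"][:,:,::-1]);print(n,c["camera_matrix"],c["world_from_camera"])
c=imaging.camera("wrist");print(c["camera_matrix"],c["hand_eye"])
E
```

```text
pics
{'t': 0.0, 'qpos': array([ 1.43459869e+00,  3.85529266e-01,  6.62778398e-03, -5.24811018e-04,
       -1.19399034e+00, -2.58637792e-01]), 'joint_velocities': array([ 8.51219148e-04, -9.33351934e-04,  1.06957647e-03, -1.29944662e-03,
       -2.75412477e-04, -2.23247492e-05]), 'tau': array([ 1.06296950e-03, -3.90667033e+01,  1.87401313e+01,  4.21967894e+00,
        1.09952714e-02, -1.87635314e-04]), 'tcp_pos': array([240.13231802, 576.372706  , 221.47301026]), 'eef_rot': array([ 1.06070764e-03,  9.80556771e-01, -1.96232672e-01, -1.79334961e-04]), 'force': array([ 0.42690427, -0.19974162, -0.39424266]), 'moment': array([-0.04726375,  0.04629412, -0.04237545]), 'opening': 87.23096249425558}
top [[612.74413413   0.         325.42238006]
 [  0.         612.74413413 237.20416773]
 [  0.           0.           1.        ]] [[ 2.01927580e-04 -9.82855409e-01  1.84377884e-01  3.42271876e+02]
 [-9.99868527e-01  2.79103524e-03  1.59730932e-02 -1.49171687e+01]
 [-1.62138462e-02 -1.84356868e-01 -9.82725626e-01  1.14075477e+03]
 [ 0.00000000e+00  0.00000000e+00  0.00000000e+00  1.00000000e+00]]
scene [[540.41223872   0.         324.5127684 ]
 [  0.         540.41223872 237.46397223]
 [  0.           0.           1.        ]] [[-8.55135190e-01  3.20821177e-01 -4.07207047e-01  9.51907052e+02]
 [ 5.17998863e-01  4.97706724e-01 -6.95676070e-01  7.02915027e+02]
 [-2.05179300e-02 -8.05829876e-01 -5.91791539e-01  6.38418636e+02]
 [ 0.00000000e+00  0.00000000e+00  0.00000000e+00  1.00000000e+00]]
[[349.95325394   0.         319.29052993]
 [  0.         349.95325394 241.69201739]
 [  0.           0.           1.        ]] [[ 1.20801388e-03 -9.69935663e-01 -2.43358480e-01  6.71835779e+01]
 [ 9.99999240e-01  1.23157656e-03  5.53214024e-05  5.98173551e-02]
 [ 2.46056399e-04 -2.43358362e-01  9.69936414e-01 -1.62527903e+02]
 [ 0.00000000e+00  0.00000000e+00  0.00000000e+00  1.00000000e+00]]
```

View pics/top0.png

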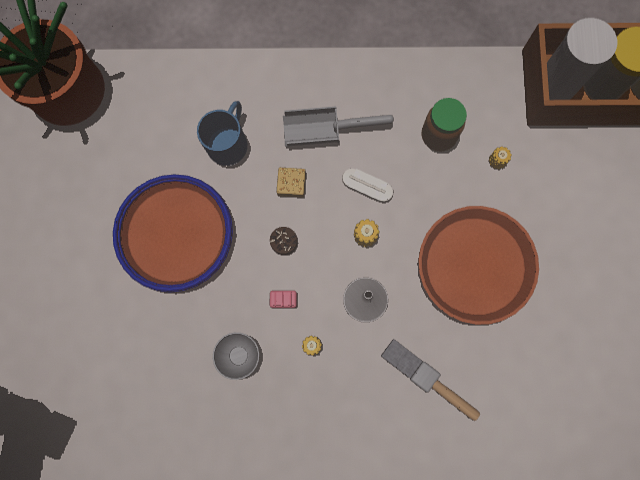

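View pics/scene0.png

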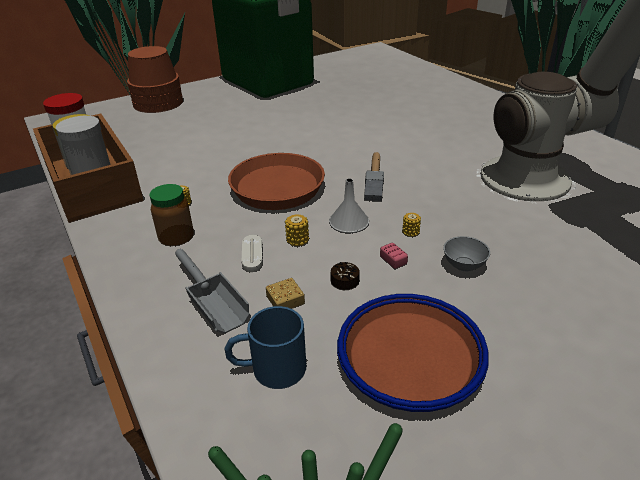

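Top view: blue saucer (174,233), plain saucer (478,265), millet (291,181), sunflower (284,240), mineral block (283,299), cuttlebone (367,185), funnel (366,298), mug (221,131) and scoop (312,127). There are three corn candidates: (367,231), (312,345) and (501,157). The first looks largest and I'll confirm it in a crop.

```bash
cat > h.py <<'E'
import numpy as np, cv2
from plant import get_obs, imaging
from scipy.spatial.transform import Rotation as R
def cam(n):
    o=get_obs(); c=imaging.camera(n); K=c["camera_matrix"]
    if n=="wrist":
        w,x,y,z=o["eef_rot"]; T=np.eye(4); T[:3,:3]=R.from_quat([x,y,z,w]).as_matrix(); T[:3,3]=o["tcp_pos"]; T=T@c["hand_eye"]
    else: T=c["world_from_camera"]
    return c["image"],K,T,o
def ray(K,T,u,v,z):
    d=T[:3,:3]@np.linalg.inv(K)@[u,v,1]; p=T[:3,3]; return p+d*(z-p[2])/d[2]
def proj(K,T,p):
    q=T[:3,:3].T@(np.asarray(p,float)-T[:3,3]); q=K@q; return q[:2]/q[2]
def blob(mask,u,v,r):
    m=np.zeros_like(mask); m[max(0,v-r):v+r,max(0,u-r):u+r]=mask[max(0,v-r):v+r,max(0,u-r):u+r]
    m=cv2.morphologyEx(m,cv2.MORPH_CLOSE,np.ones((5,5)))
    c=max(cv2.findContours(m,cv2.RETR_EXTERNAL,cv2.CHAIN_APPROX_NONE)[0],key=cv2.contourArea)
    return c
def fit(c,K,T,z):
    P=np.array([ray(K,T,u,v,z)[:2] for u,v in cv2.convexHull(c)[:,0]],np.float32)
    return cv2.minAreaRect(P)
def masks(im):
    h=cv2.cvtColor(im,cv2.COLOR_RGB2HSV).astype(int); H,S,V=h[...,0],h[...,1],h[...,2]
    f=lambda b:(b*255).astype(np.uint8)
    return dict(yellow=f((H>12)&(H<32)&(S>100)&(V>90)),pink=f(((H>165)|(H<4))&(S>80)&(V>90)),dark=f(V<70),
      white=f((S<20)&(V>185)),blue=f((H>110)&(H<130)&(S>150)),orange=f((H<14)&(S>115)))
E
cat > top.py <<'E'
from h import *
import sys
im,K,T,o=cam("top"); M=masks(im)
for n,k,u,v,r,z in [("corn","yellow",367,231,22,50),("cornB","yellow",312,345,18,40),("cornC","yellow",501,157,18,40),("sun","dark",284,240,20,24),
 ("mineral","pink",283,299,22,24),("millet","yellow",291,181,22,24),("cuttle","white",367,185,32,15),("blue","blue",174,233,75,34),("plain","orange",478,265,75,34)]:
    try:
        (x,y),(w,h),a=fit(blob(M[k],u,v,r),K,T,z); print(n,"%.0f %.0f size %.0f %.0f ang(w axis from x) %.0f"%(x,y,w,h,a))
    except Exception as e: print(n,e)
print("funnel base",ray(K,T,366,300,0).round(), "spout",ray(K,T,368,295,100).round(),"mug",ray(K,T,221,131,90).round(),"bowl",ray(K,T,237,356,30).round())
a=[cv2.resize(im[v-30:v+30,u-30:u+30],(260,260),interpolation=cv2.INTER_CUBIC) for u,v in((367,231),(312,345),(501,157))]
cv2.imwrite("pics/corn.png",np.hstack(a)[:,:,::-1])
E
python3 top.py
```

```text
corn 557 -69 size 44 48 ang(w axis from x) 44
cornB 354 28 size 33 32 ang(w axis from x) 76
cornC 703 -322 size 32 41 ang(w axis from x) 8
sun 544 81 size 53 47 ang(w axis from x) 45
mineral 437 81 size 48 29 ang(w axis from x) 90
millet 660 69 size 50 51 ang(w axis from x) 86
cuttle max() iterable argument is empty
blue 595 328 size 114 217 ang(w axis from x) 50
plain 500 -274 size 214 215 ang(w axis from x) 43
funnel base [437. -72.   0.] spout [438. -70. 100.] mug [735. 191.  90.] bowl [335. 161.  30.]
```

View pics/corn.png

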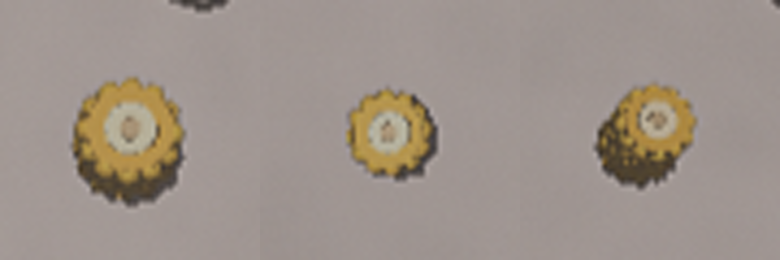

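The crop confirms it: (367,231) is clearly the biggest round and the other two are narrower. Next I fix the blue-saucer and cuttlebone measurements and set out for the sunflower cake.

```bash
python3 - <<'E'
from h import *
im,K,T,o=cam("top"); M=masks(im)
h=cv2.cvtColor(im,cv2.COLOR_RGB2HSV)
print(h[180,352],h[300,240],h[233,118],h[285,174])
m=((h[...,2]>h[215,330,2]+25)*255).astype(np.uint8)
print("cuttle",fit(blob(m,367,185,32),K,T,15))
m=(((h[...,0]>105)&(h[...,0]<135)&(h[...,1]>120))*255).astype(np.uint8); m[:,:105]=0;m[:170]=0;m[295:]=0;m[:,240:]=0
P=np.array([ray(K,T,u,v,34)[:2] for v,u in np.argwhere(m)],np.float32)
print("blue",cv2.minEnclosingCircle(P),cv2.minAreaRect(P))
E
python3 -m crank '{"fingers":[0.087,0.087,0.087,0.087,0.087,0.087,0.087,0.087],"linear":[[0.304,-0.495,-0.09],[0.304,-0.495,-0.09],[0.304,-0.495,-0.09],[0.304,-0.495,-0.09],[0.304,-0.495,-0.09],[0.304,-0.495,-0.09],[0.304,-0.495,-0.09],[0.304,-0.495,-0.09]],"yaw":[0.13,0.26,0.394,0.394,0.394,0.394,0.394,0.394]}' 15
```

```text
[ 17  13 183] [ 12  21 159] [118 160 124] [120 144 106]
t: 1.25
tcp_pos: [499.7, 154.2, 145.6]
eef_rot: [0.0, 1.0, -0.0, 0.0]
force: [0.9, 1.3, 0.5]
opening: 86.9Traceback (most recent call last):
  File "<stdin>", line 6, in <module>
  File "h.py", line 17, in blob
    c=max(cv2.findContours(m,cv2.RETR_EXTERNAL,cv2.CHAIN_APPROX_NONE)[0],key=cv2.contourArea)
ValueError: max() iterable argument is empty
```

```bash
python3 -m crank '{"fingers":[0.087,0.087,0.087,0.087],"linear":[[0.044,-0.073,-0.026],[0.044,-0.073,-0.026],[0.044,-0.073,-0.026],[0.044,-0.073,-0.026]],"yaw":[0,0,0,0]}' 15
cat > wr.py <<'E'
from h import *
import sys
# wr.py name colour x y z : wrist measurement near expected position
n,k,x,y,z=sys.argv[1],sys.argv[2],*map(float,sys.argv[3:6])
im,K,T,o=cam("wrist"); u,v=proj(K,T,[x,y,z]); print("expect px",u,v)
m=masks(im)[k]; c=blob(m,int(u),int(v),int(sys.argv[6]) if len(sys.argv)>6 else 70)
(a,b),(w,h),g=fit(c,K,T,z); t=o["tcp_pos"]
e=o["eef_rot"]; jaw=np.degrees(np.arctan2(*(R.from_quat([e[1],e[2],e[3],e[0]]).as_matrix()[[1,0],1])))%180
print(n,"%.0f %.0f size %.0f %.0f ang %.0f"%(a,b,w,h,g),"delta %.0f %.0f"%(a-t[0],b-t[1]),"tcp",t.round(),"jaw %.0f"%jaw)
im=cv2.drawContours(im.copy(),[c],-1,(0,255,0),1); cv2.imwrite(f"pics/w_{n}.png",im[:,:,::-1])
E
python3 wr.py sun dark 544 81 24
python3 - <<'E'
from h import *
im,K,T,o=cam("top")
h=cv2.cvtColor(im,cv2.COLOR_RGB2HSV).astype(int)
m=((h[...,2]>172)*255).astype(np.uint8)
try: print("cuttle",fit(blob(m,367,185,32),K,T,15))
except Exception as e: print(e)
m=(((h[...,0]>105)&(h[...,0]<135)&(h[...,1]>120))*255).astype(np.uint8); m[:,:105]=0;m[:170]=0;m[295:]=0;m[:,240:]=0
P=np.array([ray(K,T,u,v,34)[:2] for v,u in np.argwhere(m)],np.float32)
print("blue",cv2.minEnclosingCircle(P),cv2.minAreaRect(P))
E
```

```text
t: 1.75
tcp_pos: [543.6, 81.6, 119.8]
eef_rot: [0.0, 1.0, -0.0, 0.0]
force: [0.3, 0.0, 0.2]
opening: 86.9
expect px 319.32049702999484 244.17449415619092
sun 495 82 size 15 111 ang 0 delta -49 0 tcp [544.  82. 120.] jaw 90
cuttle ((655.5946044921875, -74.96043395996094), (120.64075469970703, 123.77586364746094), 89.70165252685547)
blue ((561.9307861328125, 285.8547668457031), 110.89696502685547) ((570.0117797851562, 281.40252685546875), (210.18093872070312, 135.8345184326172), 30.881153106689453)
```

View pics/w_sun.png

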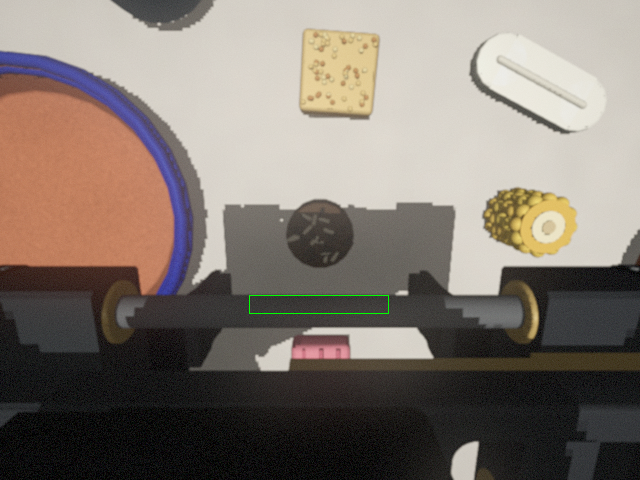

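The wrist view shows the sunflower at (320,233), the millet at (340,72), the cuttlebone at (540,83) and the corn top at (548,227). My dark mask picked up the gripper, so I use these pixel centres directly. The saucer and cuttlebone come from the unobstructed first picture.

Run:
```python
from h import *
im,K,T,o=cam("wrist")
for n,u,v,z in(("sun",320,233,24),("millet",340,72,24),("cutt",540,83,15),("c1",495,52,15),("c2",585,112,15),("corn",548,227,50),("m1",305,29,24),("m2",379,34,24),("m3",300,108,24)): print(n,ray(K,T,u,v,z).round())
im,K,T,o=cam("top"); im=cv2.imread("pics/top0.png")[:,:,::-1]
h=cv2.cvtColor(im,cv2.COLOR_RGB2HSV).astype(int)
print(h[185,350],h[200,340])
m=((h[...,0]>105)&(h[...,0]<135)&(h[...,1]>110)); m[:,:108]=0;m[:170]=0;m[295:]=0;m[:,237:]=0
P=np.array([ray(K,T,u,v,34)[:2] for v,u in np.argwhere(m)],np.float32)
print("blue",cv2.minEnclosingCircle(P),P.min(0),P.max(0))
```

```text
sun [553.  81.  24.]
millet [665.  68.  24.]
cutt [660. -74.  15.]
c1 [680. -40.  15.]
c2 [ 641. -110.   15.]
corn [563. -73.  50.]
m1 [691.  92.  24.]
m2 [688.  42.  24.]
m3 [642.  95.  24.]
[ 13  13 183] [  9  22 162]
blue ((561.3063354492188, 286.62939453125), 111.06544494628906) [451.32938 175.5666 ] [669.8671  396.91678]
```

```bash
python3 -m crank '{"fingers":[0.087,0.087,0.087,0.087,0.05,0.045,0.045,0.045],"linear":[[0.006,0,-0.04],[0.006,0,-0.085],[0.006,0,-0.115],[0.006,0,-0.115],[0.006,0,-0.115],[0.006,0,-0.115],[0.006,0,-0.115],[0.006,0,-0.115]],"yaw":[0,0,0,0,0,0,0,0]}' 15
python3 -m crank '{"fingers":[0.04,0.04,0.04,0.04],"linear":[[0,0,0],[0,0,0.03],[0,0,0.06],[0,0,0.06]],"yaw":[0,0,0,0]}' 15
python3 - <<'E'
from h import *
im,K,T,o=cam("wrist");cv2.imwrite("pics/g1.png",im[:,:,::-1])
E
```

```text
t: 2.95
tcp_pos: [549.7, 82.3, 5.7]
eef_rot: [-0.0, 1.0, 0.001, 0.001]
force: [0.0, 0.6, 0.1]
opening: 54.7
t: 3.45
tcp_pos: [551.3, 83.0, 68.0]
eef_rot: [-0.001, 1.0, 0.001, 0.004]
force: [0.5, 0.9, -0.5]
opening: 51.6
```

View pics/g1.png

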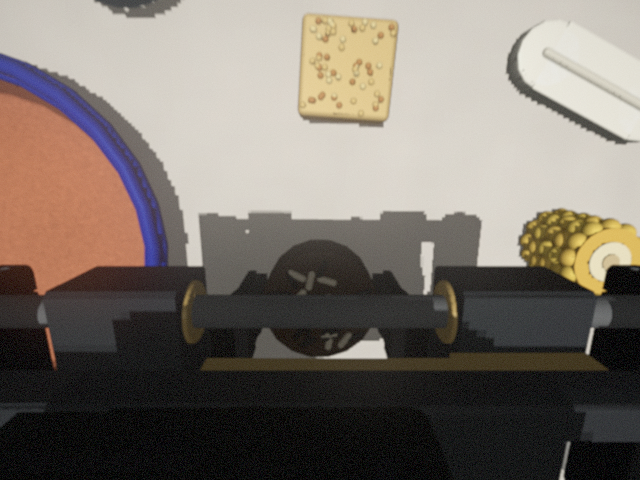

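The sunflower is gripped and centred at (320,300). Carrying it to the blue saucer, target (619,286).

```bash
python3 -m crank '{"fingers":[0.04,0.04,0.04,0.04,0.04,0.04,0.04,0.04],"linear":[[0.017,0.05,0],[0.034,0.102,0],[0.051,0.153,0],[0.068,0.203,0],[0.068,0.203,0],[0.068,0.203,-0.025],[0.068,0.203,-0.04],[0.068,0.203,-0.045]],"yaw":[0,0,0,0,0,0,0,0]}' 15
python3 - <<'E'
from h import *
im,K,T,o=cam("wrist");cv2.imwrite("pics/p1.png",im[:,:,::-1])
print(proj(K,T,[562,286,8]),[proj(K,T,[562+s*90,286+t*90,8]).round() for s,t in((1,0),(0,1),(0,-1))])
E
```

```text
t: 4.5
tcp_pos: [616.9, 284.1, 19.3]
eef_rot: [0.001, 1.0, 0.0, 0.0]
force: [-1.0, 0.5, 0.0]
opening: 51.5
[314.7748413  375.83579422] [array([314., 219.]), array([156., 376.]), array([474., 376.])]
```

View pics/p1.png

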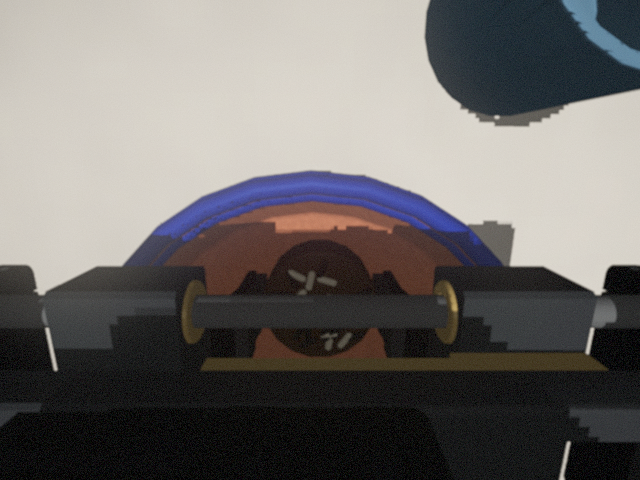

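The saucer is centred around column 315, and the far edge of the floor (row ~225) is where I predicted it. Lowering and releasing.

```bash
python3 -m crank '{"fingers":[0.04,0.04,0.04,0.04],"linear":[[0,0,-0.003],[0,0,-0.005],[0,0,-0.005],[0,0,-0.005]],"yaw":[0,0,0,0]}' 15
python3 -m crank '{"fingers":[0.06,0.06,0.06,0.06,0.06,0.06,0.06,0.06],"linear":[[0,0,0],[0,0,0],[0,0,0],[0,0,0.03],[0,0,0.07],[0,0,0.105],[0,0,0.105],[0,0,0.105]],"yaw":[0,0,0,0,0,0,0,0]}' 15
```

```text
t: 5.05
tcp_pos: [617.4, 284.5, 15.1]
eef_rot: [0.0, 1.0, 0.0, 0.001]
force: [0.9, -0.3, -1.3]
opening: 51.5
t: 6.05
tcp_pos: [616.8, 284.3, 119.5]
eef_rot: [0.0, 1.0, 0.0, 0.001]
force: [-0.7, -0.5, 0.2]
opening: 59.8
```

```bash
python3 -m crank '{"fingers":[0.087,0.087,0.087,0.087,0.087,0.087,0.087,0.087],"linear":[[-0.057,-0.355,0],[-0.057,-0.355,0],[-0.057,-0.355,0],[-0.057,-0.355,0],[-0.057,-0.355,0],[-0.057,-0.355,0],[-0.057,-0.355,0],[-0.057,-0.355,0]],"yaw":[0,0,0,0,0,0,0,0]}' 15
python3 - <<'E'
from h import *
im,K,T,o=cam("wrist");cv2.imwrite("pics/w2.png",im[:,:,::-1])
print(proj(K,T,[560,-71,50]))
E
```

```text
t: 7.05
tcp_pos: [559.4, -70.7, 118.5]
eef_rot: [0.0, 1.0, -0.0, -0.0]
force: [-1.0, 0.3, 0.0]
opening: 86.8
[318.9122435  253.67948283]
```

View pics/w2.png

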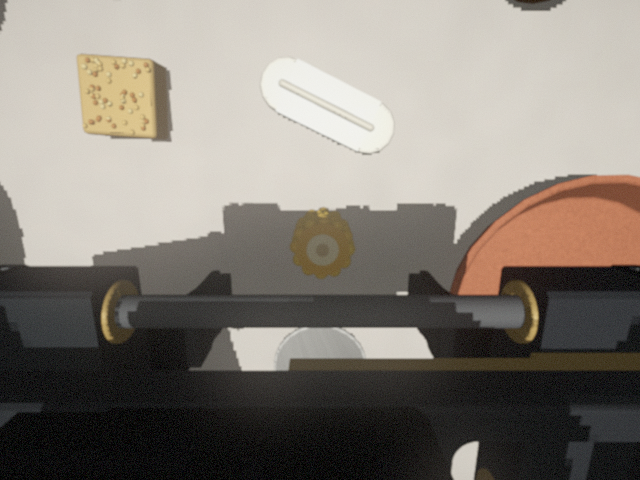

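The corn's top centre is at (322,248) against a predicted (319,254), so +3 mm in x. The cuttlebone is at (327,106).

```bash
python3 - <<'E'
from h import *
im,K,T,o=cam("wrist")
for u,v in((327,106),(282,82),(372,130)): print(ray(K,T,u,v,15).round())
E
python3 -m crank '{"fingers":[0.087,0.087,0.087,0.05,0.035,0.035,0.035,0.035],"linear":[[0.003,-0.001,-0.04],[0.003,-0.001,-0.085],[0.003,-0.001,-0.106],[0.003,-0.001,-0.106],[0.003,-0.001,-0.106],[0.003,-0.001,-0.106],[0.003,-0.001,-0.106],[0.003,-0.001,-0.106]],"yaw":[0,0,0,0,0,0,0,0]}' 15
python3 -m crank '{"fingers":[0.035,0.035,0.035,0.035,0.035,0.035],"linear":[[0,0,0],[0,0,0],[0,0,0.03],[0,0,0.06],[0,0,0.085],[0,0,0.085]],"yaw":[0,0,0,0,0,0]}' 15
```

```text
[660. -76.  15.]
[676. -44.  15.]
[ 644. -109.   15.]
t: 8.15
tcp_pos: [563.1, -71.0, 13.6]
eef_rot: [0.0, 1.0, 0.001, 0.001]
force: [0.8, -2.5, 1.6]
opening: 44.8
t: 8.9
tcp_pos: [564.4, -70.8, 100.3]
eef_rot: [-0.0, 1.0, 0.001, 0.003]
force: [-0.1, 0.4, -2.1]
opening: 44.8
```

```bash
python3 -m crank '{"fingers":[0.035,0.035,0.035,0.035,0.035,0.035,0.035,0.035],"linear":[[-0.006,0.05,0],[-0.006,0.11,0],[-0.006,0.17,0],[-0.006,0.23,0],[-0.006,0.29,0],[-0.006,0.356,0],[-0.006,0.356,0],[-0.006,0.356,-0.01]],"yaw":[0,0,0,0,0,0,0,0]}' 15
python3 -m crank '{"fingers":[0.035,0.035,0.035,0.035,0.035],"linear":[[0,0,-0.03],[0,0,-0.05],[0,0,-0.059],[0,0,-0.059],[0,0,-0.059]],"yaw":[0,0,0,0,0]}' 15
```

```text
t: 9.9
tcp_pos: [557.9, 285.2, 89.0]
eef_rot: [0.0, 1.0, 0.001, 0.002]
force: [-0.8, -0.5, -1.1]
opening: 44.8
t: 10.52
tcp_pos: [558.5, 285.1, 30.8]
eef_rot: [-0.0, 1.0, 0.001, 0.003]
force: [0.5, 0.2, -1.2]
opening: 44.6
```

```bash
python3 -m crank '{"fingers":[0.035,0.035,0.035,0.035],"linear":[[0,0,-0.004],[0,0,-0.0085],[0,0,-0.0085],[0,0,-0.0085]],"yaw":[0,0,0,0]}' 15
python3 -m crank '{"fingers":[0.054,0.054,0.054,0.054,0.054,0.054,0.054],"linear":[[0,0,0],[0,0,0],[0,0,0],[0,0,0.03],[0,0,0.07],[0,0,0.1],[0,0,0.1]],"yaw":[0,0,0,0,0,0,0]}' 15
```

```text
t: 11.02
tcp_pos: [558.5, 285.2, 22.3]
eef_rot: [-0.0, 1.0, 0.001, 0.003]
force: [0.0, -0.6, -1.7]
opening: 44.6
t: 11.9
tcp_pos: [560.1, 286.3, 125.6]
eef_rot: [-0.002, 1.0, 0.001, 0.006]
force: [0.5, -0.1, -0.4]
opening: 54.1
```

```bash
python3 -m crank '{"fingers":[0.087,0.087,0.087,0.087,0.087,0.087],"linear":[[-0.12,-0.205,-0.005],[-0.12,-0.205,-0.005],[-0.12,-0.205,-0.005],[-0.12,-0.205,-0.005],[-0.12,-0.205,-0.005],[-0.12,-0.205,-0.005]],"yaw":[0,0,0,0,0,0]}' 15
python3 wr.py mineral pink 440 81 24
```

```text
t: 12.65
tcp_pos: [440.5, 81.5, 120.5]
eef_rot: [-0.002, 1.0, 0.001, 0.006]
force: [0.5, 0.4, -0.5]
opening: 86.5
expect px 319.89794022190034 246.4868794723462
mineral 440 81 size 25 47 ang 1 delta -1 -1 tcp [441.  82. 121.] jaw 90
```

View pics/w_mineral.png

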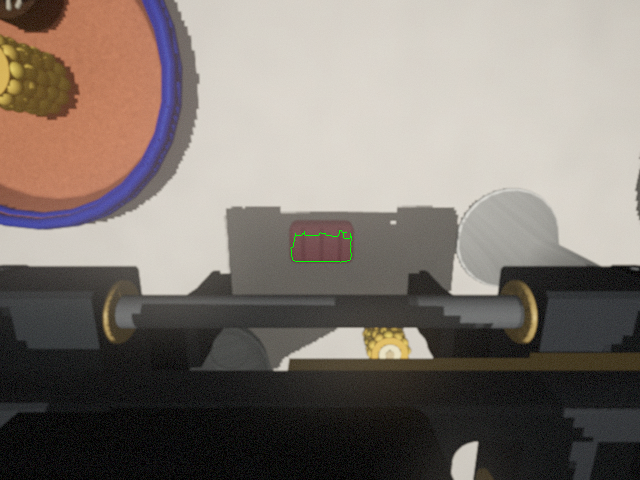

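The pink block lies square at about (321,241), within 2 mm of the TCP, and the funnel is clear. Grasping.

```bash
python3 -m crank '{"fingers":[0.087,0.087,0.087,0.05,0.04,0.04,0.04,0.04],"linear":[[0.001,0,-0.04],[0.001,0,-0.085],[0.001,0,-0.115],[0.001,0,-0.115],[0.001,0,-0.115],[0.001,0,-0.115],[0.001,0,-0.115],[0.001,0,-0.115]],"yaw":[0,0,0,0,0,0,0,0]}' 15
python3 -m crank '{"fingers":[0.04,0.04,0.04,0.04,0.04,0.04],"linear":[[0,0,0],[0,0,0],[0,0,0.03],[0,0,0.06],[0,0,0.075],[0,0,0.075]],"yaw":[0,0,0,0,0,0]}' 15
```

```text
t: 13.7
tcp_pos: [442.1, 82.1, 6.3]
eef_rot: [-0.003, 1.0, 0.001, 0.007]
force: [-1.1, 0.3, 4.9]
opening: 50.2
t: 14.45
tcp_pos: [442.7, 82.4, 82.1]
eef_rot: [-0.003, 1.0, 0.001, 0.008]
force: [-1.1, 0.4, -0.6]
opening: 49.5
```

```bash
python3 -m crank '{"fingers":[0.04,0.04,0.04,0.04,0.04,0.04,0.04,0.04],"linear":[[0.016,0.05,0],[0.032,0.102,0],[0.048,0.153,0],[0.064,0.204,0],[0.064,0.204,0],[0.064,0.204,-0.03],[0.064,0.204,-0.05],[0.064,0.204,-0.057]],"yaw":[0,0,0,0,0,0,0,0]}' 15
python3 -m crank '{"fingers":[0.04,0.04,0.04,0.04],"linear":[[0,0,-0.003],[0,0,-0.008],[0,0,-0.009],[0,0,-0.009]],"yaw":[0,0,0,0]}' 15
```

```text
t: 15.45
tcp_pos: [505.1, 284.5, 22.7]
eef_rot: [-0.002, 1.0, 0.001, 0.006]
force: [0.1, -0.1, 0.2]
opening: 49.8
t: 15.95
tcp_pos: [505.3, 284.5, 14.3]
eef_rot: [-0.002, 1.0, 0.001, 0.006]
force: [-0.2, -1.4, 1.6]
opening: 49.4
```

```bash
python3 -m crank '{"fingers":[0.06,0.06,0.06,0.06,0.06,0.06,0.06],"linear":[[0,0,0],[0,0,0],[0,0,0],[0,0,0.03],[0,0,0.07],[0,0,0.11],[0,0,0.11]],"yaw":[0,0,0,0,0,0,0]}' 15
python3 -c "
from plant import get_obs;print(get_obs()['qpos'])"
```

```text
t: 16.82
tcp_pos: [507.2, 286.2, 128.2]
eef_rot: [-0.004, 1.0, 0.001, 0.009]
force: [0.2, -0.3, -1.5]
opening: 60.2
[ 0.79546233  0.38694593 -0.24834733  0.00870234 -0.91620904  0.77269203]
```

```bash
python3 -m crank '{"fingers":[0.087,0.087,0.087,0.087,0.087,0.087,0.087,0.087],"linear":[[0.156,-0.218,-0.008],[0.156,-0.218,-0.008],[0.156,-0.218,-0.008],[0.156,-0.218,-0.008],[0.156,-0.218,-0.008],[0.156,-0.218,-0.008],[0.156,-0.218,-0.008],[0.156,-0.218,-0.008]],"yaw":[-0.18,-0.36,-0.54,-0.72,-0.9,-1.08,-1.26,-1.44]}' 15
python3 -m crank '{"fingers":[0.087,0.087,0.087],"linear":[[0,0,0],[0,0,0],[0,0,0]],"yaw":[-0.18,-0.19,-0.19]}' 15
python3 wr.py millet yellow 663 68 24 90
```

```text
t: 17.82
tcp_pos: [662.5, 67.9, 118.5]
eef_rot: [0.004, 0.75, -0.661, 0.009]
force: [-1.2, 0.5, -0.3]
opening: 87.1
t: 18.2
tcp_pos: [662.2, 67.8, 117.7]
eef_rot: [-0.005, -0.685, 0.728, -0.008]
force: [0.2, -1.0, -0.2]
opening: 86.9
expect px 320.1545404906264 247.0419758053412
millet 664 66 size 51 49 ang 87 delta 2 -1 tcp [662.  68. 118.] jaw 177
```

View pics/w_millet.png

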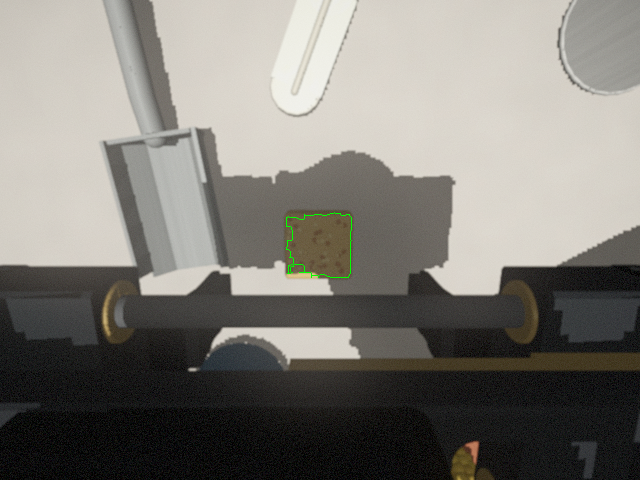

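The millet is centred at (319,245) and aligned with the jaws. The scoop's edge at (225,265) is fairly near, so I descend with a smaller opening.

```bash
python3 -m crank '{"fingers":[0.072,0.072,0.072,0.072,0.05,0.04,0.04,0.04],"linear":[[0.001,-0.001,0],[0.001,-0.001,-0.04],[0.001,-0.001,-0.085],[0.001,-0.001,-0.113],[0.001,-0.001,-0.113],[0.001,-0.001,-0.113],[0.001,-0.001,-0.113],[0.001,-0.001,-0.113]],"yaw":[0,0,0,0,0,0,0,0]}' 15
python3 -m crank '{"fingers":[0.04,0.04,0.04,0.04,0.04,0.04],"linear":[[0,0,0],[0,0,0],[0,0,0.04],[0,0,0.08],[0,0,0.1],[0,0,0.1]],"yaw":[0,0,0,0,0,0]}' 15
```

```text
t: 19.25
tcp_pos: [663.7, 66.9, 5.7]
eef_rot: [-0.004, -0.685, 0.728, -0.009]
force: [0.8, -0.3, 1.4]
opening: 52.2
t: 20.0
tcp_pos: [664.7, 67.3, 107.7]
eef_rot: [-0.002, -0.685, 0.728, -0.01]
force: [-0.2, 0.3, -1.8]
opening: 51.8
```

```bash
python3 -m crank '{"fingers":[0.04,0.04,0.04,0.04,0.04,0.04,0.04,0.04],"linear":[[-0.025,-0.045,0],[-0.055,-0.1,0],[-0.085,-0.155,0],[-0.115,-0.21,0],[-0.145,-0.265,0],[-0.165,-0.301,0],[-0.165,-0.301,0],[-0.165,-0.301,-0.02]],"yaw":[0.03,0.06,0.06,0.06,0.06,0.06,0.06,0.06]}' 15
python3 - <<'E'
from h import *
im,K,T,o=cam("wrist")
im=im.copy()
for a in np.arange(0,6.28,.05): cv2.circle(im,tuple(int(i) for i in proj(K,T,[500+110*np.cos(a),-274+110*np.sin(a),34])),1,(0,255,0),-1)
cv2.imwrite("pics/p4.png",im[:,:,::-1])
E
```

```text
t: 21.0
tcp_pos: [500.3, -234.1, 87.7]
eef_rot: [-0.001, -0.707, 0.708, -0.011]
force: [0.6, 1.0, -0.6]
opening: 52.2
```

View pics/p4.png

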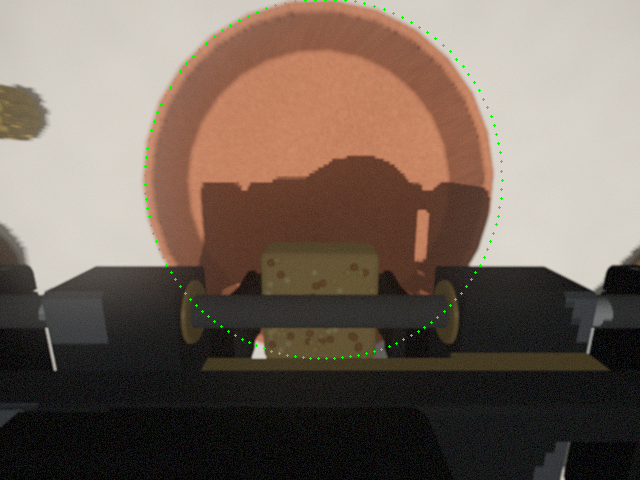

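The plain saucer sits about 3 mm towards +x of my estimate: its right edge is at column 493, against a predicted 502. I'll correct that while lowering.

```bash
python3 -m crank '{"fingers":[0.04,0.04,0.04,0.04,0.04,0.04],"linear":[[0.003,0,-0.02],[0.003,0,-0.045],[0.003,0,-0.06],[0.003,0,-0.068],[0.003,0,-0.072],[0.003,0,-0.072]],"yaw":[0,0,0,0,0,0]}' 15
python3 -m crank '{"fingers":[0.06,0.06,0.06,0.06,0.06,0.06,0.06],"linear":[[0,0,-0.001],[0,0,-0.001],[0,0,-0.001],[0,0,0.03],[0,0,0.07],[0,0,0.105],[0,0,0.105]],"yaw":[0,0,0,0,0,0,0]}' 15
```

```text
t: 21.8
tcp_pos: [500.8, -232.7, 13.5]
eef_rot: [-0.003, -0.707, 0.708, -0.007]
force: [-1.6, 2.2, 5.1]
opening: 51.6
t: 22.68
tcp_pos: [502.9, -233.2, 121.7]
eef_rot: [-0.001, -0.707, 0.707, -0.01]
force: [1.0, -0.2, -0.6]
opening: 59.9
```

```bash
python3 -m crank '{"fingers":[0.06,0.087,0.087,0.087,0.087,0.087],"linear":[[0.157,0.157,0],[0.157,0.157,0],[0.157,0.157,0],[0.157,0.157,0],[0.157,0.157,0],[0.157,0.157,0]],"yaw":[-0.15,-0.3,-0.454,-0.454,-0.454,-0.454]}' 15
python3 - <<'E'
from h import *
im,K,T,o=cam("wrist");cv2.imwrite("pics/w5.png",im[:,:,::-1]);print(o["tcp_pos"],proj(K,T,[660,-75,15]))
E
```

```text
t: 23.42
tcp_pos: [658.8, -76.4, 120.2]
eef_rot: [-0.005, -0.529, 0.848, -0.009]
force: [-0.8, -0.6, 1.0]
opening: 86.6
[658.83395417 -76.42139797 120.19150307] [321.35874094 244.83479015]
```

View pics/w5.png

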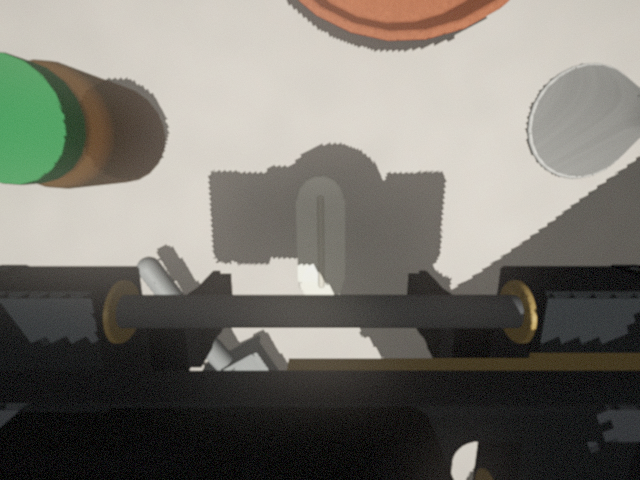

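The cuttlebone lies along the fingers at column 321, with the ridge's middle at row ~241, so it's well aligned. The jar and scoop handle are clear.

```bash
python3 -m crank '{"fingers":[0.065,0.065,0.065,0.065,0.04,0.03,0.03,0.03],"linear":[[0.001,0.001,0],[0.001,0.001,-0.05],[0.001,0.001,-0.1],[0.001,0.001,-0.117],[0.001,0.001,-0.117],[0.001,0.001,-0.117],[0.001,0.001,-0.117],[0.001,0.001,-0.117]],"yaw":[0,0,0,0,0,0,0,0]}' 12
python3 -m crank '{"fingers":[0.03,0.03,0.03,0.03,0.03,0.03],"linear":[[0,0,0],[0,0,0],[0,0,0.03],[0,0,0.08],[0,0,0.1],[0,0,0.1]],"yaw":[0,0,0,0,0,0]}' 12
```

```text
t: 24.48
tcp_pos: [660.3, -75.9, 4.8]
eef_rot: [-0.004, -0.529, 0.849, -0.01]
force: [0.1, 0.0, 2.7]
opening: 37.9
t: 25.22
tcp_pos: [661.4, -75.7, 106.7]
eef_rot: [-0.002, -0.529, 0.849, -0.011]
force: [-0.6, -0.0, -1.2]
opening: 38.1
```

```bash
python3 -m crank '{"fingers":[0.03,0.03,0.03,0.03,0.03,0.03,0.03,0.03],"linear":[[-0.03,-0.045,0],[-0.06,-0.09,0],[-0.09,-0.135,0],[-0.12,-0.18,0],[-0.15,-0.22,0],[-0.158,-0.235,0],[-0.158,-0.235,0],[-0.158,-0.235,-0.02]],"yaw":[-0.16,-0.32,-0.48,-0.64,-0.8,-0.96,-1.117,-1.117]}' 12
python3 - <<'E'
from h import *
im,K,T,o=cam("wrist");print(o["tcp_pos"],o["eef_rot"])
im2,_,_,_=cam("top")
cv2.imwrite("pics/p5.png",np.hstack([cv2.resize(im,(400,300)),cv2.resize(im2[170:350,380:620],(400,300))])[:,:,::-1])
E
```

```text
t: 26.22
tcp_pos: [503.3, -311.2, 86.0]
eef_rot: [-0.007, 0.002, 1.0, -0.008]
force: [0.1, -0.0, -1.0]
opening: 38.1
[ 503.26040607 -311.2335311    86.01671785] [-0.00699979  0.00194283  0.99994292 -0.00783467]
```

View pics/p5.png

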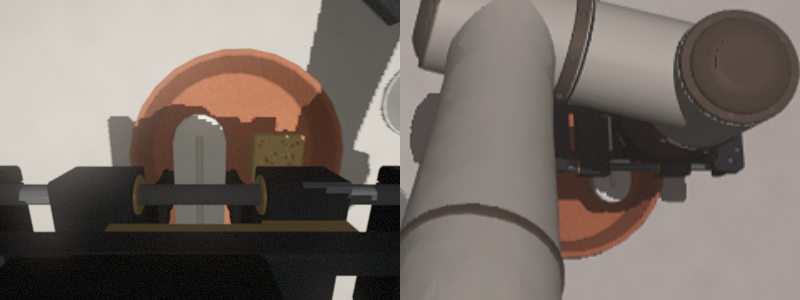

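The cuttlebone is held about 38 mm left of the saucer centre, along x, clear of the millet (left edge at column 252 in the half-scale wrist view). Lowering.

```bash
python3 -m crank '{"fingers":[0.03,0.03,0.03,0.03,0.03,0.03],"linear":[[0,0,-0.02],[0,0,-0.045],[0,0,-0.06],[0,0,-0.068],[0,0,-0.073],[0,0,-0.073]],"yaw":[0,0,0,0,0,0]}' 12
python3 -m crank '{"fingers":[0.046,0.046,0.046,0.046,0.046,0.046,0.046],"linear":[[0,0,0],[0,0,0],[0,0,0],[0,0,0.03],[0,0,0.07],[0,0,0.12],[0,0,0.14]],"yaw":[0,0,0,0,0,0,0]}' 12
python3 -m crank '{"fingers":[0.046,0.046,0.046,0.046,0.046,0.046,0.046,0.046],"linear":[[-0.06,0.05,0.03],[-0.12,0.1,0.06],[-0.12,0.15,0.08],[-0.12,0.2,0.08],[-0.12,0.25,0.08],[-0.12,0.3,0.08],[-0.12,0.3,0.08],[-0.12,0.3,0.08]],"yaw":[0,0,0,0,0,0,0,0]}' 12
python3 - <<'E'
from h import *
a=cam("top")[0];b=cam("scene")[0]
cv2.imwrite("pics/f1.png",np.hstack([cv2.resize(a[90:390,90:560],(800,510))])[:,:,::-1]);cv2.imwrite("pics/f2.png",cv2.resize(b[130:430,150:550],(800,600))[:,:,::-1])
E
```

```text
t: 27.08
tcp_pos: [500.7, -309.7, 11.5]
eef_rot: [-0.011, 0.001, 1.0, -0.006]
force: [-1.6, 2.3, 6.2]
opening: 37.9
t: 27.95
tcp_pos: [502.2, -310.4, 155.0]
eef_rot: [-0.008, 0.001, 1.0, -0.007]
force: [-0.1, 0.2, -0.4]
opening: 45.8
t: 28.95
tcp_pos: [382.0, -10.5, 234.9]
eef_rot: [-0.008, 0.001, 1.0, -0.008]
force: [0.4, 0.5, -0.0]
opening: 45.7
```

View pics/f1.png

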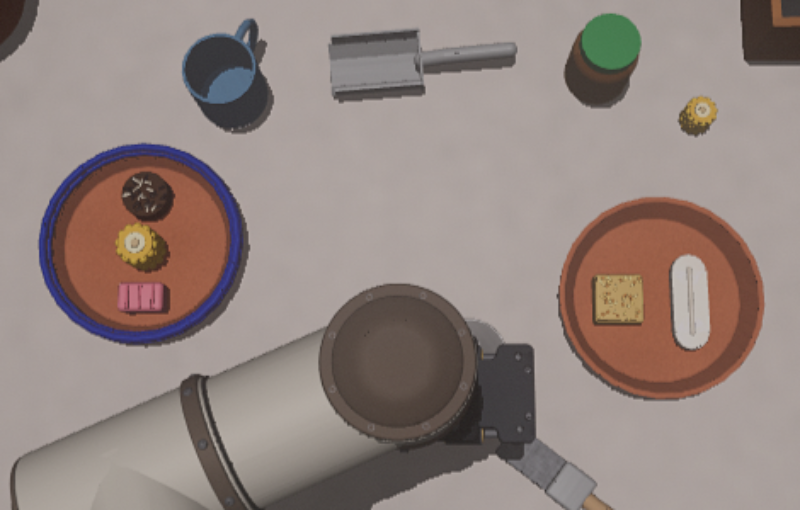

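View pics/f2.png

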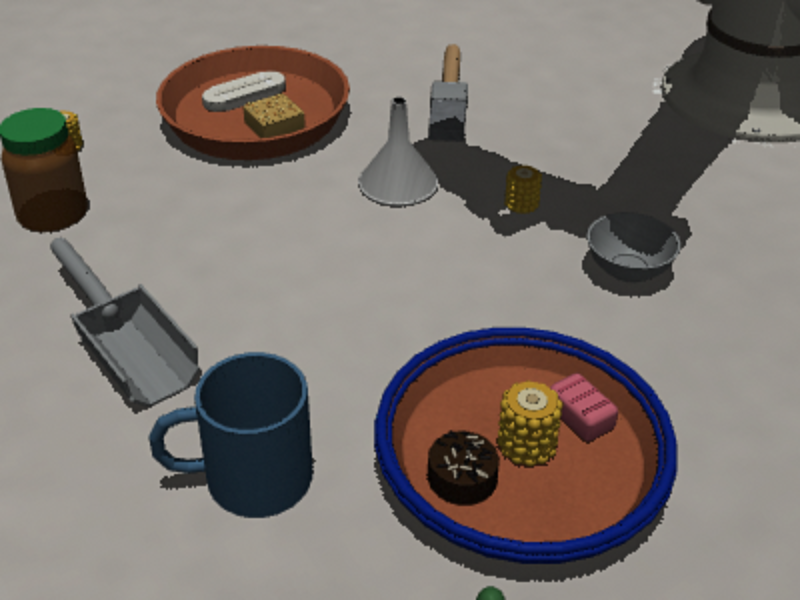

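All five pieces are flat on the right saucer floors. Saucer centres are unmoved in the crop: blue about (142,244), plain about (660,298). The mug, scoop and funnel are standing, and the hand is clear. Handing in.

```bash
python3 -c "
from plant import *
print(get_obs()['force'].round(1));job_done()"
```

```text
[-0.2 -0.2 -0.3]
the job is handed in; nothing more can be done
```

I set all five pieces in their saucers and handed the job in after about 29 s of robot time. The blue saucer holds the sunflower cake, the largest corn round and the mineral block. The plain saucer holds the millet cake and the cuttlebone.

**Last checks:** the final top and scene pictures show every piece flat on the saucer floor, right side up and not touching another. They lie within about 55 mm of their saucer's centre. By eye against the first picture, both saucers, the mug and the scoop have not moved; the funnel is still standing, though I saw it only in the scene view at the end. The hand is clear, with about 0 N on the tool. I judged the fit to the floor by eye only, since there is no depth reading.

**What disagreed on the way:**
- **Positions:** the top and wrist cameras differed by 3–9 mm for some pieces, and the plain saucer was about 3 mm from my first estimate. I corrected for both.
- **Sunflower search:** my first dark-colour mask picked up the gripper, so I used the cake's pixel centre instead.
- **Contact on placing:** the millet and the cuttlebone touched down with 5–6 N of contact before release.

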